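# Start the lapping machine from its button boxes

## Task

Switch on the bench lapping machine: with a fingertip, lightly press the square key fully in, then the round button, then the long bar, in that order. Leave the wide mushroom stop alone, do not lift any box or push it out of place, and leave everything else on the bench undisturbed.

Things in the scene. Friction and masses are not known exactly. Their poses are not given: they have to be found in the camera images.
- square_box: Loose white push-button box, 70 x 70 mm and 45 mm high, 0.35 to 0.65 kg, on four rubber feet; its single black push part on top is the square key, 30 x 30 mm flat top, in the centre of the lid. Origin at the centre of its underside, z up.
- square_top (a point): Centre of the top face of that box's push part (square); moves with it. 57 mm above the table when fully out (12 mm proud of the lid), 49 mm when fully in (4 mm proud).
- square (a joint): How far the square push part is pressed down, m: about 0 is out, 0.008 is fully in against its stop. No spring: it slides with about 3.5 N of friction and stays where it is left. It may start up to 1 mm in.
- round_box: Loose white push-button box, 70 x 70 mm and 45 mm high, 0.35 to 0.65 kg, on four rubber feet; its single black push part on top is the plain round button, flat top 28 mm in diameter, straight sides, in the centre of the lid. Origin at the centre of its underside, z up.
- round_top (a point): Centre of the top face of that box's push part (round); moves with it. 57 mm above the table when fully out (12 mm proud of the lid), 49 mm when fully in (4 mm proud).
- round (a joint): How far the round push part is pressed down, m: about 0 is out, 0.008 is fully in against its stop. No spring: it slides with about 3.5 N of friction and stays where it is left. It may start up to 1 mm in.
- bar_box: Loose white push-button box, 70 x 70 mm and 45 mm high, 0.35 to 0.65 kg, on four rubber feet; its single black push part on top is the long narrow bar, 14 x 58 mm flat top, long side along the box's own y, in the centre of the lid. Origin at the centre of its underside, z up.
- bar_top (a point): Centre of the top face of that box's push part (bar); moves with it. 57 mm above the table when fully out (12 mm proud of the lid), 49 mm when fully in (4 mm proud).
- bar (a joint): How far the bar push part is pressed down, m: about 0 is out, 0.008 is fully in against its stop. No spring: it slides with about 3.5 N of friction and stays where it is left. It may start up to 1 mm in.
- mushroom_box: Loose white push-button box, 70 x 70 mm and 45 mm high, 0.35 to 0.65 kg, on four rubber feet; its single black push part on top is the wide mushroom stop head, 56 mm in diameter and slightly domed, on an 18 mm stem, in the centre of the lid. Origin at the centre of its underside, z up.
- mushroom_top (a point): Centre of the top face of that box's push part (mushroom); moves with it. 57 mm above the table when fully out (12 mm proud of the lid), 49 mm when fully in (4 mm proud).
- mushroom (a joint): How far the mushroom push part is pressed down, m: about 0 is out, 0.008 is fully in against its stop. No spring: it slides with about 3.5 N of friction and stays where it is left. It may start up to 1 mm in.
- paste_jar: Loose closed jar, 40 mm in diameter, 50 mm high, origin under its centre. Bystander.
- plug_gauge: Loose standing steel plug gauge (waisted cylinder), at most 38 mm in diameter, 62 mm high, origin under its centre. Bystander.
- lapped_bush: Loose steel ring, 42 mm outside, 26 mm bore, 30 mm high, origin under its centre. Bystander.
- tray: Loose yellow tray 150 x 220 mm, 35 mm high, open on top, beyond the button boxes; origin under its centre. Bystander. (Fixed equipment up to 260 mm high stands along the sides of the table, more than 0.43 m left or right of the robot, and low bins along its far edge.)
- disc_a: Loose aluminium disc, 60 mm in diameter, 14 mm thick, lying in the tray; origin under its centre. Bystander.
- disc_b: Another such disc lying in the tray. Bystander.
- tape_roll: Loose cardboard ring, 96 mm outside, 76 mm bore, 24 mm high, lying flat; origin under its centre. Bystander.
- driver: Loose screwdriver lying flat beyond the boxes, handle to its own -x. Bystander.
Mind the look-alikes: they are no part of the job. Leave any green or pink look-alike of the bar_box alone.

How it is judged:
By the outcome, as a careful person would: the job done as asked, in the order asked, and still so for the second after the job is handed in, with the robot touching nothing.
It also fails if it takes over 45 s, if anything falls off the work surface, if the arm or the gripper's body presses on something with over 40 N, if the wrist force passes 120 N, or if a joint passes its speed limit or range.

## Robot

A 6-joint arm with a two-finger parallel gripper is mounted at the origin on the work surface. World frame = base frame: x ahead of the robot, y to its left, z up, the work surface at z = 0. Lengths are in mm, angles in degrees, forces in N, time in s.
With the tool pointing down it reaches from about 300 to 850 mm from the base axis. Payload 4.2 kg.
Tool frame: the origin (TCP) lies midway between the tips of the shut fingers; the grasp point (between the pads) lies 19 mm behind it; z points along the fingers, y is the line along which they close (so a half turn about z gives the same grasp; the last joint's range is limited). The gripper opens to 91 mm and grips with 3 to 60 N. Pads are 32 mm wide; open, the fingers measure 118 mm over their backs; the gripper's body (76 mm by 178 mm) begins 60 mm behind the grasp point.
Start: joints at [72.078, 18.312, 89.639, -0, 72.044, -1.146], TCP at [165.967, 550.544, 213.976] pointing down, gripper open.
Joint ranges: [-177.97, 177.97], [-48.28, 115.42], [12.27, 149.76], [-77.06, 257.06], [2.81, 150.46], [-146.56, 146.56]. Speed limits (degrees/s): [147.25, 147.25, 180, 180, 180, 180].

## Interface

Orientations are given as [roll, pitch, yaw] about the fixed x, y, z axes, in that order (R = Rz(yaw) Ry(pitch) Rx(roll)).
In Python, from workcell import state, grab_frame, camera_model, workorder gives the robot as it stands.
- The arm moves only by the tool carry_out, never from a script. Its argument "commands" is a list of rows, each a list of 7 numbers: the turn, a rotation vector about the tool's x, y, z in degrees, then the shift along the tool's x, y, z in mm, then the opening, from -1 (shut) to 1 (fully open). In form: [[ax, ay, az, dx, dy, dz, hand], ...]. A call has 1 to 20 rows; each row is the pose to reach, as a shift and turn from the pose commanded when the call began, along the tool's axes at that moment; what a row does not reach only later rows make up. A row lasts 1/10 s, in which the tool goes at most 50 mm and 8.59 degrees, less where a joint would pass 70% of its speed; a pose out of reach is approached as far as the arm can. A call with a gripper value outside its range is refused whole. The fingers move at their own pace and stop on an object; "force" is the grip in N (left out, the last holds). Time passes only in rows, so rows that repeat a pose let the fingers close. It gives the time, the measured TCP pose, the force, the opening and the grip force at its end, in the units of the state.
- state(): the state, without advancing time (a new reading comes with each control period).
- grab_frame(name): name is "side" or "top"; returns the picture (384x512x3 uint8, red, green, blue); there is no depth.
- camera_model(name): a dict with "fx", "fy", "cx", "cy" (pixels), "dist" ([k1, k2, p1, p2, k3] as OpenCV has them; the pictures are not rectified), "origin" and "rotation" of the camera in the world. Camera axes: x right, y up, looking along -z (the intrinsics and any distortion apply to the point x, -y, -z); pixel columns grow to the right and rows downward; lengths in mm; the calibration is good to about 2 mm. A picture is of the moment at which its call begins. camera_model takes no time and is no camera call.
- workorder.job_done(): hands the job in; it is judged then, once.
The state is a dict: "time_s": time; "qpos": joint angles; "qvel": joint speeds; "effort": joint torques, N m; "ee_pos": TCP position; "ee_rot": TCP orientation; "force": force on the tool from outside, world axes, zero at the start; "torque": the same for the moment, N m; "gripper_width": finger opening in mm; "gripper_force": force on a finger pad.
Only numpy, scipy, OpenCV 4.12 (cv2) and the standard library are available. Lean on these libraries where they do the work, as an engineer would, in place of code of your own. Each camera call takes 0.05 s, during which the arm holds its last target. There are 200 camera calls.

## Working session

There is one attempt and no reset: what is moved stays moved. The work goes in short steps, Python scripts to look and compute and a tool call to move; the robot and the scene stay as the last step left them, time stands still between calls to the robot, and variables do not carry over. Pictures are saved under pics/ and viewed, at most 10 in all, crops included, and the job is handed in when it is done.

Besides the shell and the picture viewer there is one more tool, called after "Call:" by a JSON object that holds its "name" and its "arguments". carry_out: Moves the arm, as the interface text tells. Its arguments: {"type":"object","properties":{"commands":{"type":"array"},"force":{"type":"number"}},"required":["commands"]}

```bash
mkdir -p pics
cat > h.py <<'E'
import numpy as np, cv2
from workcell import state, grab_frame, camera_model, workorder
def cam(n):
    m=camera_model(n); K=np.array([[m["fx"],0,m["cx"]],[0,m["fy"],m["cy"]],[0,0,1.]])
    R=np.array(m["rotation"]).reshape(3,3)@np.diag([1,-1,-1.]); return K,np.array(m["dist"],float),R,np.array(m["origin"],float)
def ray(n,px,z):
    K,d,R,o=cam(n); p=cv2.undistortPoints(np.array(px,float).reshape(-1,1,2),K,d).reshape(-1,2)
    v=np.c_[p,np.ones(len(p))]@R.T; return o+v*((z-o[2])/v[:,2])[:,None]
def proj(n,P):
    K,d,R,o=cam(n); return cv2.projectPoints((np.array(P,float).reshape(-1,3)-o)@R,np.zeros(3),np.zeros(3),K,d)[0].reshape(-1,2)
E
python3 - <<'E'
from h import *
for n in("top","side"):
    a=grab_frame(n); cv2.imwrite(f"pics/{n}0.png",a[...,::-1]); cv2.imwrite(f"pics/{n}0b.png",cv2.resize(a[...,::-1],(800,600),interpolation=cv2.INTER_CUBIC)); print(cam(n))
print(state())
E
```

```text
Traceback (most recent call last):
  File "h.py", line 5, in cam
    R=np.array(m["rotation"]).reshape(3,3)@np.diag([1,-1,-1.]); return K,np.array(m["dist"],float),R,np.array(m["origin"],float)
      ~~~~~~~~~~~~~~~~~~~~~~~~~~~~~~~^^^^^
ValueError: cannot reshape array of size 3 into shape (3,3)
```

View pics/top0b.png

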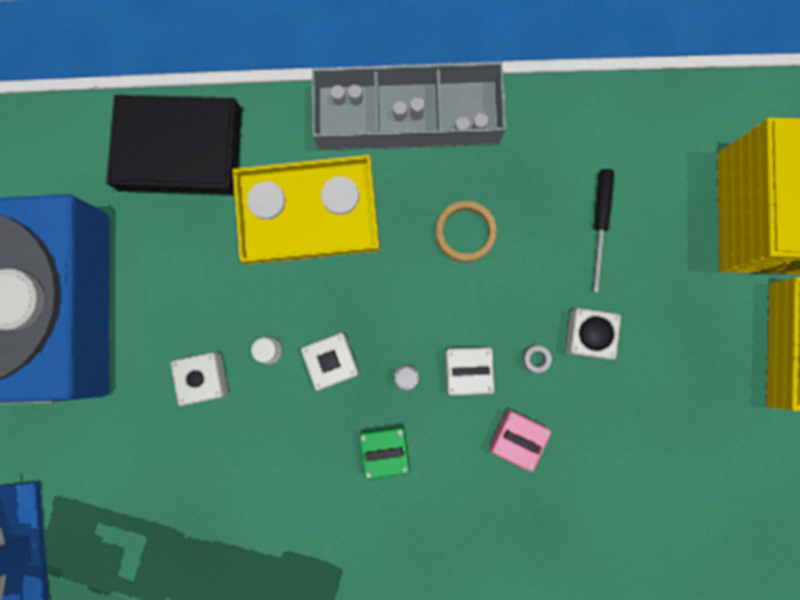

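The top view (800x600 scale) shows the white boxes: round at (196,378), square at (329,361), bar at (470,371) and mushroom at (597,333). The look-alikes are a green bar at (384,453) and a pink bar at (521,440). The camera rotation is given as roll/pitch/yaw, so I'll fix the helper.

```bash
sed -i 's/^import numpy.*/&\nfrom scipy.spatial.transform import Rotation as Ro/; s/np.array(m\["rotation"\]).reshape(3,3)/Ro.from_euler("xyz",m["rotation"],degrees=True).as_matrix()/' h.py
python3 - <<'E'
from h import *
print([camera_model(n) for n in("top","side")])
a=cv2.imread("pics/top0.png"); s=grab_frame("side"); cv2.imwrite("pics/side0b.png",cv2.resize(s[...,::-1],(800,600),interpolation=cv2.INTER_CUBIC))
c=a[190:320,100:410]; cv2.imwrite("pics/crop.png",cv2.resize(c,(775,325),interpolation=cv2.INTER_CUBIC))
g=a.max(2)
for nm,(u,v) in dict(round=(196,378),square=(329,361),bar=(470,371),mush=(597,333)).items():
    u=int(u*.64);v=int(v*.64); w=g[v-18:v+19,u-18:u+19]
    n,l,st,ce=cv2.connectedComponentsWithStats((w<100).astype(np.uint8)); k=l[18,18]
    p=ce[k]+[u-18,v-18]
    # lid: white
    b=a[v-22:v+23,u-22:u+23]; wh=(b.min(2)>150).astype(np.uint8); n,l2,st2,c2=cv2.connectedComponentsWithStats(wh); k2=1+np.argmax(st2[1:,4])
    cs,_=cv2.findContours((l2==k2).astype(np.uint8),cv2.RETR_EXTERNAL,cv2.CHAIN_APPROX_NONE); rc=cv2.minAreaRect(cs[0]); q=cv2.boxPoints(rc)+[u-22,v-22]
    L=ray("top",q,45)
    print(nm,p,st[k],ray("top",p,56.5).round(1),"lid",L.mean(0).round(1),np.linalg.norm(L-np.roll(L,1,0),axis=1).round(1),np.degrees(np.arctan2(*(L[1]-L[0])[[1,0]])).round(1))
s=state(); print(s["ee_pos"],s["ee_rot"],s["force"],proj("top",s["ee_pos"]))
E
```

```text
[{'fx': 426.7398149338642, 'fy': 426.7398149338642, 'cx': 253.600381618717, 'cy': 197.9757551005778, 'dist': array([-0.02888236,  0.        ,  0.        ,  0.        ,  0.        ]), 'origin': array([ 485.54326843,   -7.90740989, 1070.94655943]), 'rotation': array([  5.0361817 ,   0.9315164 , -91.60666247])}, {'fx': 447.71682997351894, 'fy': 447.71682997351894, 'cx': 252.89567065785658, 'cy': 194.6261295230262, 'dist': array([0.0286585, 0.       , 0.       , 0.       , 0.       ]), 'origin': array([ 158.94085666, -806.75574675,  925.60085272]), 'rotation': array([ 47.43529032,  -0.94876283, -25.52562031])}]
round [124.27058824 242.03529412] [12 14 11 11 85] [[479.1 317.3  56.5]] lid [478.8 318.4  45. ] [70.1 70.1 70.  69.7] -80.3
square [209.86440678 230.89830508] [ 12  12  13  13 118] [[500.  112.1  56.5]] lid [499.8 112.4  45. ] [70.1 69.6 70.1 69.2] -71.1
bar [300.94444444 237.11111111] [ 8 16 23  5 90] [[ 479.2 -103.2   56.5]] lid [ 478.3 -103.2   45. ] [69.1 69.5 69.1 69.1] -91.7
mush [381.46195652 213.04347826] [  7   8  22  21 368] [[ 530.5 -296.4   56.5]] lid [ 530.5 -298.6   45. ] [69.  70.9 69.4 70.8] -10.0
[165.82701291 550.1073155  213.22890943] [-1.79911537e+02 -6.04398433e-05  1.63226940e+02] [ 0.20145756 -0.6570442   0.93881996] [[-14.96873309 403.87140461]]
```

View pics/crop.png

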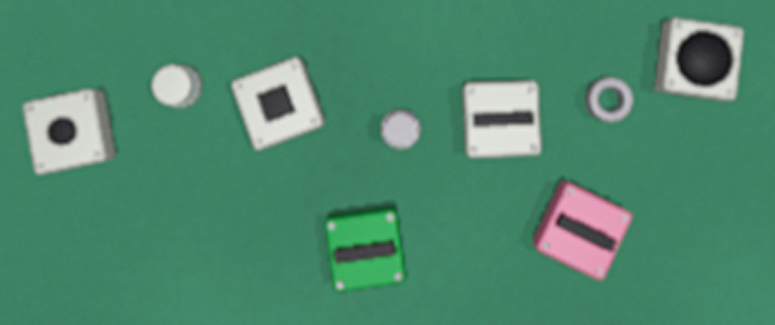

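View pics/side0b.png

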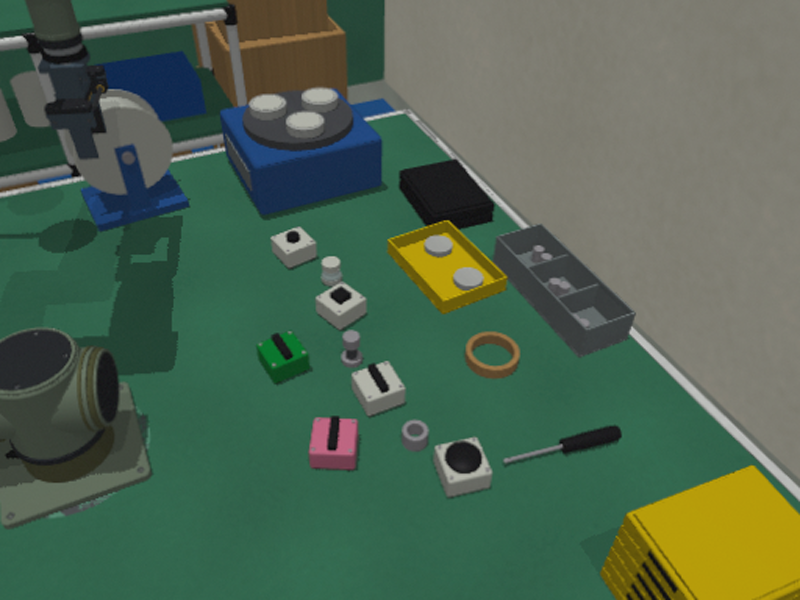

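Both views agree. The targets are the white boxes: the square key at (500,112), the plain round button at (479,317.5) and the white bar at (479,-103). Lid sizes measure about 70 mm, as specified. The green and pink boxes are the look-alikes, and the domed head at (530,-297) is the mushroom stop. I'll shut the fingers, turn the tool so the gripper's body lies along x, and go above the square key.

Call:
{"name": "carry_out", "arguments": {"commands": [[0, 0, 20, -90, -182, 0, -1], [0, 0, 20, -90, -182, 0, -1], [0, 0, 30, -90, -182, 0, -1], [0, 0, 30, -90, -182, 0, -1], [0, 0, 73.2, -446, -323.5, 90, -1], [0, 0, 73.2, -446, -323.5, 90, -1], [0, 0, 73.2, -446, -323.5, 90, -1], [0, 0, 73.2, -446, -323.5, 90, -1], [0, 0, 73.2, -446, -323.5, 90, -1], [0, 0, 73.2, -446, -323.5, 90, -1], [0, 0, 73.2, -446, -323.5, 90, -1], [0, 0, 73.2, -446, -323.5, 90, -1], [0, 0, 73.2, -446, -323.5, 90, -1], [0, 0, 73.2, -446, -323.5, 90, -1], [0, 0, 73.2, -446, -323.5, 90, -1], [0, 0, 73.2, -446, -323.5, 90, -1], [0, 0, 73.2, -446, -323.5, 90, -1], [0, 0, 73.2, -446, -323.5, 90, -1]], "force": 20}}

```text
time_s: 1.9
ee_pos: [499.2, 112.8, 124.4]
ee_rot: [180.0, -0.0, 90.1]
force: [-0.6, 0.1, -0.1]
gripper_width: 0.5
gripper_force: 0.0
```

Call:
{"name": "carry_out", "arguments": {"commands": [[0, 0, 0, 0, 0, 35, -1], [0, 0, 0, 0, 0, 55, -1], [0, 0, 0, 0, 0, 60, -1], [0, 0, 0, 0, 0, 62, -1], [0, 0, 0, 0, 0, 62, -1], [0, 0, 0, 0, 0, 62, -1]]}}

```text
time_s: 2.5
ee_pos: [500.5, 112.3, 63.0]
ee_rot: [179.9, -0.0, 90.0]
force: [0.2, 0.3, 0.6]
gripper_width: 0.5
gripper_force: 0.0
```

Run:
```python
from h import *
out=[]
for n in("top","side"):
    a=grab_frame(n)[...,::-1]; u,v=proj(n,[500,112,57])[0].astype(int); print(n,u,v)
    out.append(cv2.resize(a[v-40:v+40,u-50:u+50],(400,320),interpolation=cv2.INTER_CUBIC))
cv2.imwrite("pics/sq.png",np.hstack(out)); s=state(); print(s["time_s"],s["ee_pos"],s["force"])
```

```text
top 209 230
side 217 187
2.6 [500.28858826 112.2414497   62.87736267] [-0.82653535 -0.04106722 -1.08368669]
```

View pics/sq.png

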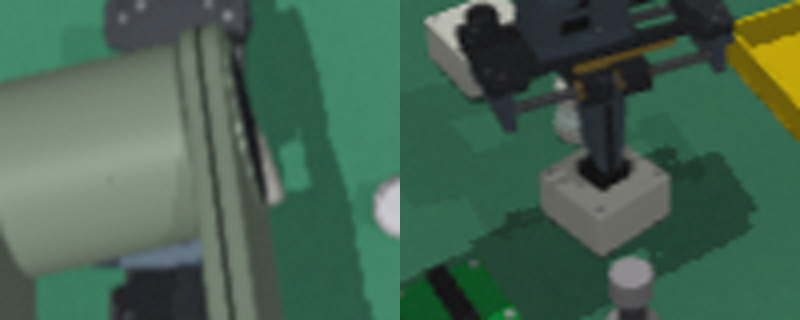

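The side view (right half, near its pixel (605,175)) shows the shut fingertip centred just above the square key. I'll press slowly and watch the force.

Call:
{"name": "carry_out", "arguments": {"commands": [[0, 0, 0, 0, 0, 3, -1], [0, 0, 0, 0, 0, 5, -1], [0, 0, 0, 0, 0, 6, -1], [0, 0, 0, 0, 0, 7, -1], [0, 0, 0, 0, 0, 8, -1], [0, 0, 0, 0, 0, 9, -1], [0, 0, 0, 0, 0, 10, -1], [0, 0, 0, 0, 0, 10, -1]]}}

```text
time_s: 3.4
ee_pos: [499.6, 112.1, 51.8]
ee_rot: [-180.0, -0.0, 90.0]
force: [0.1, -0.2, 2.6]
gripper_width: 0.4
gripper_force: 1.0
```

Call:
{"name": "carry_out", "arguments": {"commands": [[0, 0, 0, 0, 0, 0.5, -1], [0, 0, 0, 0, 0, 1, -1], [0, 0, 0, 0, 0, 1.5, -1], [0, 0, 0, 0, 0, 1.5, -1]]}}

```text
time_s: 3.8
ee_pos: [499.6, 112.1, 50.3]
ee_rot: [-180.0, -0.0, 90.0]
force: [-0.8, 0.2, 2.4]
gripper_width: 0.5
gripper_force: 1.3
```

Call:
{"name": "carry_out", "arguments": {"commands": [[0, 0, 0, 0, 0, 0.3, -1], [0, 0, 0, 0, 0, 0.7, -1], [0, 0, 0, 0, 0, 0.7, -1]]}}

```text
time_s: 4.1
ee_pos: [499.6, 112.1, 49.7]
ee_rot: [-180.0, -0.0, 90.0]
force: [-0.5, -0.3, 2.6]
gripper_width: 0.4
gripper_force: 1.4
```

Call:
{"name": "carry_out", "arguments": {"commands": [[0, 0, 0, 0, 0, 0.5, -1], [0, 0, 0, 0, 0, 0.5, -1]]}}

```text
time_s: 4.3
ee_pos: [499.6, 112.1, 49.3]
ee_rot: [-180.0, -0.0, 90.0]
force: [-0.9, -0.0, 4.0]
gripper_width: 0.6
gripper_force: 1.8
```

Call:
{"name": "carry_out", "arguments": {"commands": [[0, 0, 0, 0, 0, 0.4, -1], [0, 0, 0, 0, 0, 0.4, -1]]}}

```text
time_s: 4.5
ee_pos: [499.6, 112.1, 49.2]
ee_rot: [180.0, -0.0, 90.0]
force: [-3.0, 0.2, 6.4]
gripper_width: 0.3
gripper_force: 3.3
```

Call:
{"name": "carry_out", "arguments": {"commands": [[0, 0, 0, 0, 0, 0.5, -1], [0, 0, 0, 0, 0, 0.5, -1]]}}

```text
time_s: 4.7
ee_pos: [499.6, 112.1, 49.2]
ee_rot: [180.0, -0.0, 90.0]
force: [-2.8, -0.2, 9.5]
gripper_width: 0.5
gripper_force: 5.0
```

The square key is fully in: 49.2 mm, no longer moving, and the force rising to 9.5 N. Next is the round button.

Call:
{"name": "carry_out", "arguments": {"commands": [[0, 0, 0, 0, 0, -5, -1], [0, 0, 0, 0, 0, -50, -1], [0, 0, 0, 0, 0, -60, -1], [0, 0, 0, -21, 0, -60, -1]]}}

```text
time_s: 5.1
ee_pos: [501.7, 92.7, 110.4]
ee_rot: [179.7, -0.1, 90.2]
force: [-0.2, -0.5, -0.6]
gripper_width: 0.4
gripper_force: 0.0
```

I put the 21 mm on the wrong axis, which is harmless in the air. The commanded pose is now (500,91,108.4), so I'll correct from there.

Call:
{"name": "carry_out", "arguments": {"commands": [[0, 0, 0, 226.5, -21, 0, -1], [0, 0, 0, 226.5, -21, 0, -1], [0, 0, 0, 226.5, -21, 0, -1], [0, 0, 0, 226.5, -21, 0, -1], [0, 0, 0, 226.5, -21, 0, -1], [0, 0, 0, 226.5, -21, 0, -1], [0, 0, 0, 226.5, -21, 0, -1], [0, 0, 0, 226.5, -21, 0, -1], [0, 0, 0, 226.5, -21, 30, -1], [0, 0, 0, 226.5, -21, 42, -1], [0, 0, 0, 226.5, -21, 46, -1], [0, 0, 0, 226.5, -21, 46, -1], [0, 0, 0, 226.5, -21, 46, -1]]}}

```text
time_s: 6.4
ee_pos: [479.2, 317.6, 63.1]
ee_rot: [179.9, -0.0, 90.0]
force: [-0.2, 0.8, 1.0]
gripper_width: 0.4
gripper_force: 0.0
```

Run:
```python
from h import *
out=[]
for P in ([479,317,57],[500,112,49]):
    n="side";a=grab_frame(n)[...,::-1]; u,v=proj(n,P)[0].astype(int); print(n,u,v)
    out.append(cv2.resize(a[v-40:v+40,u-50:u+50],(400,320),interpolation=cv2.INTER_CUBIC))
cv2.imwrite("pics/ro.png",np.hstack(out)); s=state(); print(s["time_s"],s["ee_pos"],s["force"])
```

```text
side 187 150
side 217 189
6.5 [479.17401149 317.85933014  63.30938837] [-0.28823177 -0.41807332  0.03209028]
```

View pics/ro.png

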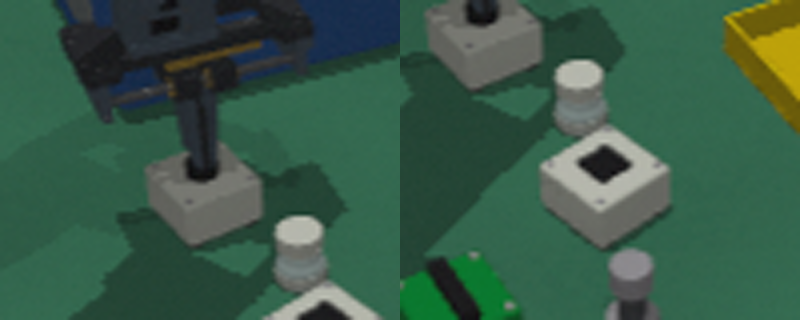

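On the right, the square key sits low, pressed in, with its box in place. On the left, the tip is centred over the round button at (203,172). Pressing it now.

Call:
{"name": "carry_out", "arguments": {"commands": [[0, 0, 0, 0, 0, 3, -1], [0, 0, 0, 0, 0, 5, -1], [0, 0, 0, 0, 0, 6, -1], [0, 0, 0, 0, 0, 7, -1], [0, 0, 0, 0, 0, 8, -1], [0, 0, 0, 0, 0, 9, -1], [0, 0, 0, 0, 0, 10, -1], [0, 0, 0, 0, 0, 11, -1], [0, 0, 0, 0, 0, 12, -1], [0, 0, 0, 0, 0, 12.5, -1], [0, 0, 0, 0, 0, 12.5, -1]]}}

```text
time_s: 7.6
ee_pos: [478.5, 317.6, 49.7]
ee_rot: [-180.0, -0.0, 90.0]
force: [-1.3, 0.3, 2.2]
gripper_width: 0.3
gripper_force: 1.1
```

Call:
{"name": "carry_out", "arguments": {"commands": [[0, 0, 0, 0, 0, 0.4, -1], [0, 0, 0, 0, 0, 0.8, -1], [0, 0, 0, 0, 0, 0.8, -1]]}}

```text
time_s: 7.9
ee_pos: [478.5, 317.6, 49.3]
ee_rot: [180.0, -0.0, 90.0]
force: [-1.8, -0.9, 5.8]
gripper_width: 0.5
gripper_force: 2.3
```

Call:
{"name": "carry_out", "arguments": {"commands": [[0, 0, 0, 0, 0, 0.4, -1], [0, 0, 0, 0, 0, 0.4, -1]]}}

```text
time_s: 8.1
ee_pos: [478.5, 317.6, 49.2]
ee_rot: [180.0, -0.0, 90.0]
force: [-2.3, -0.9, 7.3]
gripper_width: 0.4
gripper_force: 3.5
```

Call:
{"name": "carry_out", "arguments": {"commands": [[0, 0, 0, 0, 0, 0.4, -1], [0, 0, 0, 0, 0, 0.4, -1]]}}

```text
time_s: 8.3
ee_pos: [478.5, 317.6, 49.2]
ee_rot: [180.0, -0.0, 90.0]
force: [-3.1, -1.5, 9.9]
gripper_width: 0.6
gripper_force: 4.7
```

The round button is bottomed. Next is the bar at (479,-103).

Call:
{"name": "carry_out", "arguments": {"commands": [[0, 0, 0, 0, 0, -5, -1], [0, 0, 0, 0, 0, -50, -1], [0, 0, 0, 0, 0, -60, -1], [0, 0, 0, 0, 0, -60, -1]]}}

```text
time_s: 8.7
ee_pos: [479.9, 318.3, 110.1]
ee_rot: [179.8, -0.1, 90.0]
force: [0.7, -0.2, -0.1]
gripper_width: 0.3
gripper_force: 0.0
```

Call:
{"name": "carry_out", "arguments": {"commands": [[0, 0, 0, -420.5, 0, 0, -1], [0, 0, 0, -420.5, 0, 0, -1], [0, 0, 0, -420.5, 0, 0, -1], [0, 0, 0, -420.5, 0, 0, -1], [0, 0, 0, -420.5, 0, 0, -1], [0, 0, 0, -420.5, 0, 0, -1], [0, 0, 0, -420.5, 0, 0, -1], [0, 0, 0, -420.5, 0, 0, -1], [0, 0, 0, -420.5, 0, 0, -1], [0, 0, 0, -420.5, 0, 0, -1], [0, 0, 0, -420.5, 0, 0, -1], [0, 0, 0, -420.5, 0, 0, -1], [0, 0, 0, -420.5, 0, 30, -1], [0, 0, 0, -420.5, 0, 42, -1], [0, 0, 0, -420.5, 0, 46, -1], [0, 0, 0, -420.5, 0, 46, -1], [0, 0, 0, -420.5, 0, 46, -1]]}}

```text
time_s: 10.4
ee_pos: [479.3, -102.4, 62.8]
ee_rot: [179.9, 0.0, 90.1]
force: [-0.1, 0.5, 0.4]
gripper_width: 0.3
gripper_force: 0.0
```

Run:
```python
from h import *
out=[]
for P in ([479,-103,57],[479,317,49]):
    n="side";a=grab_frame(n)[...,::-1]; u,v=proj(n,P)[0].astype(int); print(n,u,v)
    out.append(cv2.resize(a[v-40:v+40,u-50:u+50],(400,320),interpolation=cv2.INTER_CUBIC))
cv2.imwrite("pics/ba.png",np.hstack(out)); s=state(); print(s["time_s"],s["ee_pos"],s["force"])
```

```text
side 241 239
side 187 152
10.5 [ 479.39156696 -102.75251273   63.01398487] [ 0.13666405 -1.0215938   0.19554231]
```

View pics/ba.png

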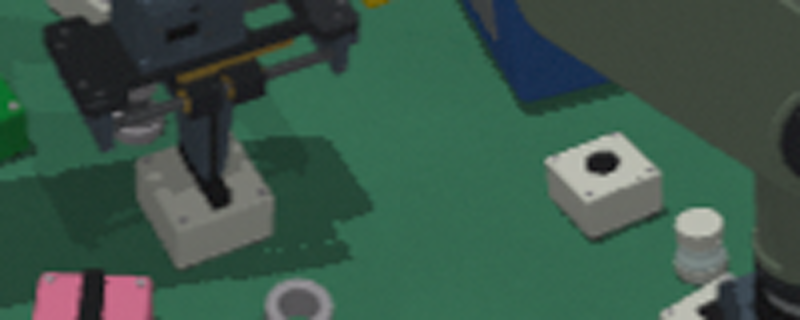

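The tip is over the white bar at (212,185), and on the right the round button sits low, pressed in. Pressing the bar now.

Call:
{"name": "carry_out", "arguments": {"commands": [[0, 0, 0, 0, 0, 3, -1], [0, 0, 0, 0, 0, 5, -1], [0, 0, 0, 0, 0, 6, -1], [0, 0, 0, 0, 0, 7, -1], [0, 0, 0, 0, 0, 8, -1], [0, 0, 0, 0, 0, 9, -1], [0, 0, 0, 0, 0, 10, -1], [0, 0, 0, 0, 0, 11, -1], [0, 0, 0, 0, 0, 12, -1], [0, 0, 0, 0, 0, 12.5, -1], [0, 0, 0, 0, 0, 12.5, -1]]}}

```text
time_s: 11.6
ee_pos: [478.7, -102.9, 49.6]
ee_rot: [-180.0, -0.0, 90.0]
force: [-1.3, 0.7, 1.6]
gripper_width: 0.2
gripper_force: 1.0
```

Call:
{"name": "carry_out", "arguments": {"commands": [[0, 0, 0, 0, 0, 0.4, -1], [0, 0, 0, 0, 0, 0.8, -1], [0, 0, 0, 0, 0, 0.8, -1]]}}

```text
time_s: 11.9
ee_pos: [478.7, -102.9, 49.2]
ee_rot: [180.0, 0.0, 90.0]
force: [-1.7, -0.9, 4.8]
gripper_width: 0.5
gripper_force: 2.8
```

Call:
{"name": "carry_out", "arguments": {"commands": [[0, 0, 0, 0, 0, 0.4, -1], [0, 0, 0, 0, 0, 0.4, -1]]}}

```text
time_s: 12.1
ee_pos: [478.8, -102.9, 49.2]
ee_rot: [180.0, 0.0, 90.0]
force: [-2.2, -0.3, 8.9]
gripper_width: 0.9
gripper_force: 4.3
```

Call:
{"name": "carry_out", "arguments": {"commands": [[0, 0, 0, 0, 0, 0.4, -1], [0, 0, 0, 0, 0, 0.4, -1]]}}

```text
time_s: 12.3
ee_pos: [478.8, -103.0, 49.2]
ee_rot: [180.0, 0.0, 90.0]
force: [-3.2, -0.4, 11.6]
gripper_width: 0.1
gripper_force: 5.9
```

The bar is bottomed at 49.2 mm. I'll lift off and check.

Call:
{"name": "carry_out", "arguments": {"commands": [[0, 0, 0, 0, 0, -5, -1], [0, 0, 0, 0, 0, -50, -1], [0, 0, 0, 0, 0, -100, -1], [0, 0, 0, 0, 0, -150, -1], [0, 0, 0, 0, -100, -200, -1], [0, 0, 0, 0, -100, -200, -1], [0, 0, 0, 0, -100, -200, -1], [0, 0, 0, 0, -100, -200, -1]]}}

```text
time_s: 13.1
ee_pos: [378.2, -103.0, 249.1]
ee_rot: [179.8, 0.0, 90.0]
force: [0.6, -0.2, -0.1]
gripper_width: 0.0
gripper_force: 0.0
```

Run:
```python
from h import *
a=grab_frame("side")[...,::-1]; cv2.imwrite("pics/end.png",cv2.resize(a[120:330,140:340],(572,600),interpolation=cv2.INTER_CUBIC)); s=state(); print(s["time_s"],s["ee_pos"],s["force"])
```

```text
13.15 [ 379.10779555 -103.07469834  248.29965907] [ 0.33241435 -0.14764426 -0.512271  ]
```

View pics/end.png

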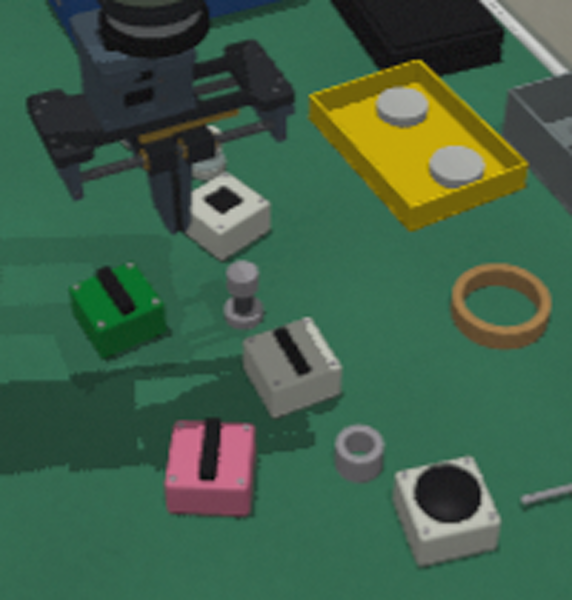

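The white bar at (292,350) and the square key at (223,200) are down. The mushroom stop, the look-alikes and the other items in view stand where they were, and the arm is clear.

```bash
python3 -c "
from workcell import workorder; print(workorder.job_done())"
```

```text
the job is handed in; nothing more can be done
None
```

I pressed the square key, the round button and the white bar fully in, in that order, at about 12 N or less each; the job is handed in at about 13 s, with the mushroom stop and the other items I could see undisturbed.

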